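# Change the sample tube on the sloped reading rest

## Robot

A 6-joint arm with a two-finger parallel gripper is mounted at the origin on the work surface. World frame = base frame: x ahead of the robot, y to its left, z up, the work surface at z = 0. Lengths are in m, angles in rad, forces in N, time in s.
With the tool pointing down it reaches from about 0.35 to 0.725 m from the base axis. Payload 6 kg.
Tool frame: the origin (TCP) lies midway between the tips of the shut fingers; the grasp point (between the pads) lies 19 mm behind it; z points along the fingers, y is the line along which they close (so a half turn about z gives the same grasp; the last joint's range is limited). The gripper opens to 85 mm and grips with 20 to 120 N. Pads are 22 mm wide; open, the fingers measure 114 mm over their backs; the gripper's body (76 mm by 85 mm) begins 54 mm behind the grasp point. The pads swing forward as they close: fully open they stand 13 mm farther back than shut.
Start: joints at [-0.96, 0.04, 0.085, 0, -1.615, -0.334], TCP at [0.164, -0.577, 0.231] pointing down, gripper open.
Joint ranges: [-2.56, 2.56], [-1.29, 2.01], [-1.08, 1.49], [-3.29, 1.98], [-2.81, -0.18], [-2.99, 2.99]. Speed limits (rad/s): [2.57, 2.57, 3.01, 3.14, 3.14, 3.14].

## Interface

Orientations are given as [roll, pitch, yaw] about the fixed x, y, z axes, in that order (R = Rz(yaw) Ry(pitch) Rx(roll)).
In Python, from plant import readout, vision, hand_in gives the robot as it stands.
- The arm moves only by the shell command python3 -m crank 'ROWS' [FORCE]. ROWS is JSON, a list that holds one entry, the list of rows, each a list of 7 numbers: the turn, a rotation vector about the tool's x, y, z in degrees, then the shift along the tool's x, y, z in cm, then the closure, from 0 (fully open) to 1 (shut). A call has 1 to 5 rows; each row is the pose to reach, as a shift and turn from the pose commanded when the call began, along the tool's axes at that moment; what a row does not reach only later rows make up. A row lasts 1/10 s, in which the tool goes at most 50 mm and 8.59 degrees, less where a joint would pass 70% of its speed; a pose out of reach is approached as far as the arm can. A call with a gripper value outside its range is refused whole. The fingers move at their own pace and stop on an object; FORCE is the grip in N (left out, the last holds). Time passes only in rows, so rows that repeat a pose let the fingers close. It gives the time, the measured TCP pose, the force, the opening and the grip force at its end, in the units of the state.
- readout.sense(): the state, without advancing time (a new reading comes with each control period).
- vision.read_camera(name): name is "scene" or "top" or "wrist"; returns a dict with "image" (420x560x3 uint8, blue, green, red), "mtx" (3x3 intrinsics, pixels), "view" (4x4, takes a point from world to camera coordinates); the wrist camera has in their place "mount" (4x4, takes a point from camera to tool coordinates, whose origin is the TCP and whose axes are the flange's). Camera axes: x right, y down, z forward; pixel columns grow to the right and rows downward; lengths in m; the calibration is good to about 2 mm. A picture is of the moment at which its call begins: read the wrist's pose just before it. There is no depth.
- hand_in(): hands the job in; it is judged then, once.
The state is a dict: "t": time; "joint_positions": joint angles; "dq": joint speeds; "effort": joint torques, N m; "tcp_pos": TCP position; "orientation": TCP orientation; "ft_force": force on the tool from outside, world axes, zero at the start; "torque": the same for the moment, N m; "width": finger opening in m; "finger_force": force on a finger pad.
Only numpy, scipy, OpenCV 4.12 (cv2) and the standard library are available. Lean on these libraries where they do the work, as an engineer would, in place of code of your own. Each camera call takes 0.05 s, during which the arm holds its last target. There are 200 camera calls.

## Task

The tall sample tube lying in the sloped reading rest has been read: take it off and put it back upright in the free hole of the rack, pushed fully home, then fetch the other tall tube from the rack and lay it in the rest's channel, cap end up, with its foot down against the stop. The tubes are glass, so do not drop them, leave the two short tubes and the two bottles where they are, and let go of everything at the end.

Things in the scene. Friction and masses are not known exactly. Their poses are not given: they have to be found in the camera images.
- read_tube: the tube that starts in the sloped rest: glass, 150 mm long, 26 mm diameter, slightly tapered over the last 5 mm at the foot to a flat 16 mm wide; the top 32 mm is a black screw cap of 29 mm diameter. Origin at the centre of its foot, +z along the tube towards the cap. About 80 g.
- next_tube: the other tall tube, same make and size as read_tube (150 mm long, origin at the foot, +z to the cap); it starts in one of the rack's holes and stands 50 mm higher than the short tubes there.
- short_a: short tube of the same kind, 100 mm long (same diameters and cap), standing in the rack; stays there. Origin at its foot, +z to the cap.
- short_b: second short tube, as short_a; stays in the rack.
- rack: fixed grey plastic block rack, 70 x 230 x 75 mm high, with one row of four blind holes along its y axis, 56 mm apart. Origin at the centre of its underside on the bench, z up.
- hole0 (a point): centre of the mouth of rack hole 0 (at y = -84 mm in the rack's frame), 75 mm above the bench; the hole is 31 mm wide with a 2 mm chamfer and 65 mm deep, so a tube that is fully home has its foot 10 mm above the bench. Three holes start with a tube, one is free.
- hole1 (a point): centre of the mouth of rack hole 1 (at y = -28 mm in the rack's frame), 75 mm above the bench; the hole is 31 mm wide with a 2 mm chamfer and 65 mm deep, so a tube that is fully home has its foot 10 mm above the bench. Three holes start with a tube, one is free.
- hole2 (a point): centre of the mouth of rack hole 2 (at y = 28 mm in the rack's frame), 75 mm above the bench; the hole is 31 mm wide with a 2 mm chamfer and 65 mm deep, so a tube that is fully home has its foot 10 mm above the bench. Three holes start with a tube, one is free.
- hole3 (a point): centre of the mouth of rack hole 3 (at y = 84 mm in the rack's frame), 75 mm above the bench; the hole is 31 mm wide with a 2 mm chamfer and 65 mm deep, so a tube that is fully home has its foot 10 mm above the bench. Three holes start with a tube, one is free.
- rest: fixed sloped reading rest: white base plate 150 x 100 x 12 mm carrying the channel. Origin at the centre of its underside on the bench, z up; the channel leans back towards its -x (which points roughly to the right as the robot sees it, -y).
- cradle: the rest's fixed open aluminium V channel, leaning 30 deg from vertical, upper end towards the right as the robot sees it, open side (+x) up. Origin: centre of the foot of a tube lying in it, on the stop plate (x = 45, z = 45 mm in rest's frame); +z up along the tube's axis. Two 5 mm walls at 90 deg span z = 5 to 85 mm, 13 mm from the axis, edges 18 mm either side of it.
- reagent: bystander: brown bottle, 62 mm diameter, 125 mm high, origin under its centre
- water: bystander: clear bottle, 66 mm diameter, 150 mm high, origin under its centre
Things that resemble listed ones, but are neither listed nor needed, are in the scene too. Leave any yellow look-alike of the next_tube alone.

How it is judged:
By the outcome, as a careful person would: the job done as asked, in the order asked, and still so for the second after the job is handed in, with the robot touching nothing.
It also fails if it takes over 56 s, if anything falls off the work surface, if the arm or the gripper's body presses on something with over 40 N, if the wrist force passes 120 N, or if a joint passes its speed limit or range.

## Working session

There is one attempt and no reset: what is moved stays moved. The work goes in short steps, Python scripts to look and compute and a shell command to move; the robot and the scene stay as the last step left them, time stands still between calls to the robot, and variables do not carry over. Pictures are saved under pics/ and viewed, at most 10 in all, crops included, and the job is handed in when it is done.

```bash
ls; mkdir -p pics
python3 - <<'E'
from plant import readout, vision
import cv2,numpy as np
print(readout.sense())
for n in ["scene","top"]:
    d=vision.read_camera(n); cv2.imwrite(f"pics/{n}0.png",d["image"]); np.savez(f"{n}0.npz",**d); print(n,d["mtx"].round(1).tolist(),d["view"].round(3).tolist())
E
```

```text
pics
{'t': 0.0, 'joint_positions': array([-9.60331726e-01,  4.08034118e-02,  8.37726246e-02, -4.44099232e-04,
       -1.61548883e+00, -3.33680255e-01]), 'dq': array([ 6.80483541e-04, -6.99222305e-04, -9.86715598e-04,  8.25575111e-04,
       -1.02221646e-04, -9.14439107e-06]), 'effort': array([ 4.20512361e-04, -3.68201101e+01,  3.47407722e+01,  6.93179905e+00,
       -5.42293070e-03, -3.34649940e-06]), 'tcp_pos': array([ 0.16392568, -0.57682489,  0.23026644]), 'orientation': array([ 3.13981910e+00, -1.45199118e-04, -2.86478872e+00]), 'ft_force': array([ 0.32995008, -0.0653199 , -0.43498828]), 'torque': array([-0.01029734,  0.01898731,  0.04556057]), 'finger_force': 0.0, 'width': 0.08531231055327462}
scene [[502.5, 0.0, 284.8], [0.0, 502.5, 209.1], [0.0, 0.0, 1.0]] [[0.674, 0.738, -0.019, -0.335], [0.519, -0.493, -0.699, -0.271], [-0.525, 0.461, -0.715, 1.395], [0.0, 0.0, 0.0, 1.0]]
top [[479.2, 0.0, 281.0], [0.0, 479.2, 213.2], [0.0, 0.0, 1.0]] [[0.024, -0.999, 0.036, -0.085], [-0.982, -0.03, -0.188, 0.587], [0.189, -0.031, -0.982, 1.033], [0.0, 0.0, 0.0, 1.0]]
```

View pics/scene0.png

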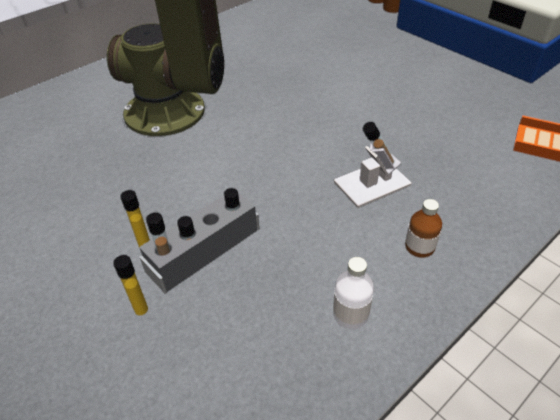

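View pics/top0.png

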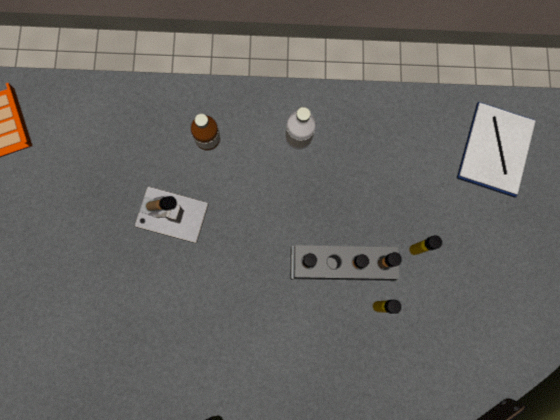

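Scene view: rack at (200,240). Tall brown tube with a black cap at (156,224), short caps at (186,226) and (232,197), free hole at (211,218). The read tube lies in the rest, cap (372,130). In the top view the rack holes are at x = 310, 334 (free), 362 and 391 (tall), v≈261; the rest is at (172,215).

Candidates for next_tube are the rack tube (scene 156,224), yellow look-alike (133,200) and yellow look-alike (125,265), both standing outside the rack. I choose the brown one in the rack and check it in a close crop.

```bash
cat > h.py <<'E'
import cv2,numpy as np
from scipy.spatial.transform import Rotation as Rn
def load(n): return dict(np.load(n))
def ray(d,p):
    R=d["view"][:3,:3];t=d["view"][:3,3]
    k=R.T@(np.linalg.inv(d["mtx"])@[p[0],p[1],1]); return -R.T@t,k
def onz(d,p,z):
    o,k=ray(d,p); return o+k*(z-o[2])/k[2]
def proj(d,X):
    c=d["view"]@np.append(X,1); c=d["mtx"]@c[:3]; return c[:2]/c[2]
def tri(d1,p1,d2,p2):
    o1,k1=ray(d1,p1);o2,k2=ray(d2,p2)
    s=np.linalg.lstsq(np.c_[k1,-k2],o2-o1,rcond=None)[0]
    a=o1+k1*s[0];b=o2+k2*s[1]; return (a+b)/2,np.linalg.norm(a-b)
def tool2world(s): return Rn.from_euler('xyz',s["orientation"]).as_matrix()
E
python3 - <<'E'
from h import *
T=load("top0.npz");S=load("scene0.npz")
a=cv2.resize(T["image"][185:325,285:445],None,fx=2.5,fy=2.5,interpolation=2)
b=cv2.resize(T["image"][170:260,120:220],None,fx=4,fy=4,interpolation=2)
c=cv2.resize(S["image"][170:330,100:280],None,fx=2.2,fy=2.2,interpolation=2)[:240*1]
im=np.zeros((600,800,3),np.uint8)
im[:350,:400]=a; im[:360,400:]=b
c=cv2.resize(S["image"][180:325,100:280],(298,240)); im[360:,:298]=c
e=cv2.resize(S["image"][110:210,325:425],(240,240)); im[360:,400:640]=e
cv2.imwrite("pics/crop1.png",im)
t=T["image"]; g=cv2.cvtColor(t,6)
print("bench",g[300,250],"racktop",g[250,345],"cap",g[261,310],"plate",g[225,190], t[250,345])
for n,D in(("top",T),("scene",S)):
    g=cv2.cvtColor(D["image"],6)
    m=((g<28)).astype(np.uint8)
    k,l,st,ce=cv2.connectedComponentsWithStats(m)
    for i in range(1,k):
        if 25<st[i,4]<800: print(n,st[i].tolist(),ce[i].round(1).tolist())
# rest plate
    m=((g>150)&(D["image"].max(2)-D["image"].min(2)<40)).astype(np.uint8)
    k,l,st,ce=cv2.connectedComponentsWithStats(m)
    for i in range(1,k):
        if 200<st[i,4]<4000: print(n,"white",st[i].tolist(),ce[i].round(1).tolist(),cv2.minAreaRect(np.argwhere(l==i)[:,::-1].astype(np.float32)))
E
```

```text
bench 98 racktop 120 cap 43 plate 170 [115 120 123]
top [11, 87, 15, 42, 85] [18.0, 107.6]
top [494, 117, 12, 57, 72] [499.5, 145.8]
top [24, 130, 7, 14, 33] [27.2, 136.7]
top [160, 197, 16, 13, 168] [167.4, 202.8]
top [425, 236, 17, 14, 147] [432.6, 242.5]
top [385, 254, 9, 13, 53] [387.9, 260.6]
top [394, 254, 7, 10, 29] [397.6, 258.0]
top [354, 256, 9, 12, 34] [356.5, 262.4]
top [385, 300, 7, 13, 48] [387.3, 306.1]
top [207, 416, 15, 4, 42] [215.0, 417.9]
top white [0, 26, 19, 22, 329] [8.6, 36.2] ((9.0, 36.5), (21.0, 18.0), 90.0)
top white [20, 27, 38, 22, 579] [39.3, 37.1] ((38.494476318359375, 37.60497283935547), (36.37071228027344, 20.708179473876953), 3.012787342071533)
top white [136, 32, 37, 22, 688] [154.7, 42.6] ((154.21340942382812, 42.30515670776367), (35.599605560302734, 20.751300811767578), 2.602562189102173)
top white [175, 33, 36, 22, 648] [192.9, 43.5] ((192.6415252685547, 43.74528503417969), (35.14071273803711, 20.458932876586914), 2.4895529747009277)
top white [289, 38, 35, 22, 687] [306.6, 48.6] ((306.0, 48.5), (21.0, 34.0), 90.0)
top white [327, 39, 35, 23, 656
[... 1852 characters left out ...]
17.0, 57.0), 90.0)
scene white [322, 72, 55, 54, 820] [350.2, 96.4] ((352.0, 95.00001525878906), (49.986488342285156, 45.10408401489258), 35.53767776489258)
scene white [266, 127, 85, 78, 1969] [304.8, 163.9] ((303.60479736328125, 164.476318359375), (64.8533706665039, 94.99508666992188), 20.955778121948242)
scene white [334, 168, 78, 38, 1398] [370.1, 185.2] ((372.362060546875, 180.15518188476562), (36.21059036254883, 71.1213150024414), 68.19859313964844)
scene white [243, 212, 53, 40, 527] [273.5, 232.7] ((271.710693359375, 237.54473876953125), (28.0828857421875, 57.100311279296875), 52.594642639160156)
scene white [511, 357, 49, 63, 1521] [543.1, 398.5] ((535.0, 388.0), (62.0, 48.0), 90.0)
```

View pics/crop1.png

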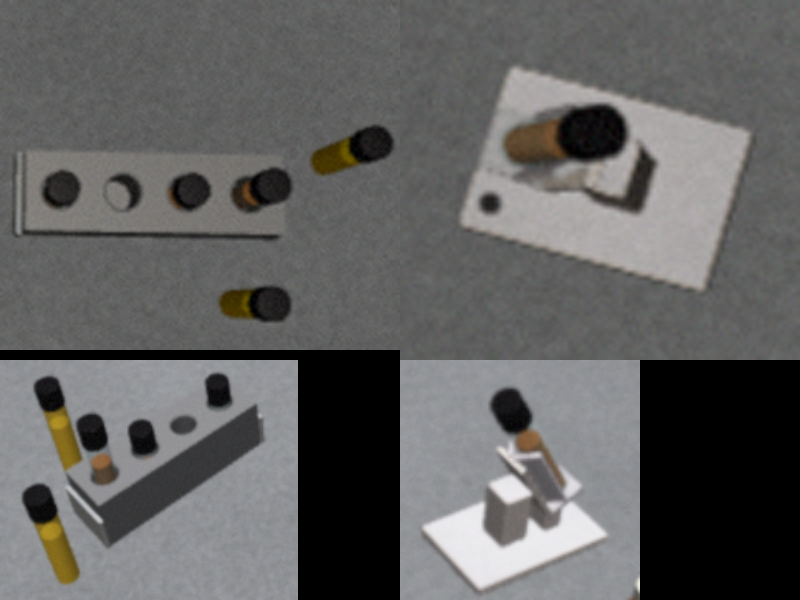

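The crop confirms it. Rack tube at crop (268,187) has clear glass with a brown fill and a black cap, in the rack's right-hand end hole; the yellow ones stand on the bench at (350,150) and (255,303). The free hole is the second from the left, (123,192). The read tube leans to the right in the rest.

Run:
```python
from h import *
T=load("top0.npz");S=load("scene0.npz")
g=cv2.cvtColor(T["image"],6)
m=np.zeros(g.shape,np.uint8);m[183:248,130:212]=(cv2.GaussianBlur(g,(3,3),0)[183:248,130:212]>132)
c=max(cv2.findContours(m,0,1)[0],key=cv2.contourArea)
ap=cv2.boxPoints(cv2.minAreaRect(c))
hull=cv2.convexHull(c);q=cv2.approxPolyDP(hull,5,True)[:,0]
print("q",q.tolist())
W=np.array([onz(T,p,.012) for p in q]);print(W.round(4).tolist()); print("sides",np.linalg.norm(W-np.roll(W,-1,0),axis=1).round(4))
rc=cv2.minAreaRect((W[:,:2]*1000).astype(np.float32));print("rest",rc)
# rack by hole / rack corners
P=[(285+x/2.5,185+y/2.5) for x,y in((25,150),(285,150),(285,235),(25,235),(123,192))]
print("rack",[onz(T,p,.075)[:2].round(4).tolist() for p in P])
# caps: triangulate the cap blobs (centre ~16 mm below top)
mt=cv2.GaussianBlur(g,(3,3),0)<60
for nm,(u,v) in dict(A=(310,261),B=(362,261),N=(392,260),R=(168,203),Y1=(432,243),Y2=(392,306)).items():
    w=np.zeros_like(mt);w[v-11:v+12,u-13:u+14]=1
    k,l,st,ce=cv2.connectedComponentsWithStats((mt&w).astype(np.uint8)); i=1+st[1:,4].argmax()
    sc=dict(A=(231.3,198.9),B=(185.8,227.4),N=(155.6,224.3),R=(371.1,131.2),Y1=(124,268.1),Y2=(129.7,201))[nm]
    X,e=tri(T,ce[i],S,sc);print(nm,st[i].tolist(),ce[i].round(1),X.round(4),round(e,4))
```

```text
q [[148, 187], [206, 203], [195, 241], [135, 224]]
[[0.651, 0.2463, 0.012], [0.6166, 0.1075, 0.012], [0.5254, 0.1281, 0.012], [0.5614, 0.2696, 0.012]]
sides [0.143  0.0935 0.146  0.0927]
rest ((588.6686401367188, 187.35671997070312), (145.961669921875, 93.45806884765625), 75.74359130859375)
rack [[0.5147, -0.1013], [0.5212, -0.3333], [0.446, -0.3316], [0.4402, -0.1027], [0.4799, -0.1884]]
A [302, 254, 15, 14, 155] [309.  260.5] [ 0.4805 -0.1306  0.0901] 0.002
B [353, 255, 16, 14, 175] [360.5 261.2] [ 0.4818 -0.2428  0.0903] 0.0021
N [379, 252, 23, 18, 275] [389.8 260.3] [ 0.48   -0.2961  0.1377] 0.0013
R [159, 197, 17, 13, 190] [166.9 203. ] [0.5838 0.1687 0.1595] 0.0017
Y1 [424, 235, 18, 15, 213] [432.6 242.4] [ 0.522  -0.3885  0.1307] 0.0021
Y2 [379, 300, 22, 14, 243] [390.2 306. ] [ 0.3868 -0.2969  0.1305] 0.0012
```

```bash
cat >> h.py <<'E'
def plan(p,y,z):
    """turn (deg) and shift (cm) in tool axes from the present pose to TCP p, tool y and z axes given"""
    from plant import readout
    s=readout.sense();R=tool2world(s)
    z=np.array(z,float);z/=np.linalg.norm(z);y=np.array(y,float);y-=z*(y@z);y/=np.linalg.norm(y)
    G=np.c_[np.cross(y,z),y,z]
    rv=Rn.from_matrix(R.T@G).as_rotvec(degrees=True);sh=R.T@(np.array(p)-s["tcp_pos"])*100
    print("t",round(s["t"],2),"tcp",s["tcp_pos"].round(4),"turn",rv.round(2),np.linalg.norm(rv).round(1),"shift",sh.round(2),"F",s["ft_force"].round(1),"w",round(s["width"],4),"ff",round(s["finger_force"],1),"j",s["joint_positions"].round(2))
E
python3 - <<'E'
from h import *
from plant import vision
d=vision.read_camera("wrist");print(d["mtx"].round(1).tolist(),d["mount"].round(3).tolist())
plan([.45,-.20,.32],[-1,.02,0],[0,0,-1])
E
```

```text
[[296.4, 0.0, 275.6], [0.0, 296.4, 205.8], [0.0, 0.0, 1.0]] [[-0.001, -0.947, -0.321, 0.083], [1.0, -0.001, -0.001, 0.0], [0.0, -0.321, 0.947, -0.143], [0.0, 0.0, 0.0, 1.0]]
t 0.15 tcp [ 0.164  -0.5769  0.2305] turn [ 7.000e-02  4.000e-02 -7.299e+01] 73.0 shift [-37.81  28.45  -8.92] F [ 0.1  0.3 -0.6] w 0.0854 ff 0.0 j [-0.96  0.04  0.08 -0.   -1.62 -0.33]
```

```bash
python3 -m crank '[[[0,0,-8,-4,3,-1.5,0],[0,0,-16,-8,6,-3,0],[0,0,-24,-12,9,-4.5,0],[0,0,-32,-16,12,-6,0],[0,0,-40,-20,15,-6,0]]]' | tail -5
python3 - <<'E'
from h import *
plan([.45,-.20,.32],[-1,.02,0],[0,0,-1])
E
```

```text
tcp_pos: [0.311, -0.3838, 0.2928]
orientation: [-3.139, -0.0, -2.162]
ft_force: [0.5, -0.2, -1.1]
width: 0.0853
finger_force: 0.0
t 0.65 tcp [ 0.311  -0.3838  0.2928] turn [ -0.15  -0.06 -32.71] 32.7 shift [-23.    -1.31  -2.72] F [ 0.5 -0.2 -1.1] w 0.0853 ff 0.0 j [-0.48 -0.23 -0.05  0.   -1.74 -0.11]
```

```bash
python3 -m crank '[[[0,0,-8,-5,0,-1,0],[0,0,-16,-10,0,-2,0],[0,0,-24,-15,0,-3,0],[0,0,-32,-20,-1,-3,0],[0,0,-33,-22,-1,-3,0]]]' | tail -5
python3 -m crank '[[[0,0,0,0,0,0,0],[0,0,0,0,0,0,0]]]' | tail -5
python3 - <<'E'
from h import *
from plant import readout,vision
s=readout.sense();d=vision.read_camera("wrist")
M=np.eye(4);M[:3,:3]=tool2world(s);M[:3,3]=s["tcp_pos"]
d["view"]=np.linalg.inv(M@d["mount"]);np.savez("w1.npz",**d)
im=d["image"].copy()
for h in((.4805,-.131,.11),(.4805,-.187,.075),(.4805,-.243,.11),(.4805,-.298,.16),(.5834,.1661,.161)):
    u=tuple(int(v) for v in proj(d,h));cv2.drawMarker(im,u,(0,255,0),0,8)
cv2.imwrite("pics/w1.png",im)
plan([.5738,.1278,.2295],[-.970,.242,0],[.121,.485,-.866])
E
```

```text
tcp_pos: [0.4438, -0.2055, 0.3204]
orientation: [3.141, 0.001, -1.583]
ft_force: [-0.1, -0.4, -0.7]
width: 0.0854
finger_force: 0.0
tcp_pos: [0.4421, -0.2081, 0.3206]
orientation: [3.141, 0.0, -1.59]
ft_force: [-0.1, -0.1, 0.5]
width: 0.0853
finger_force: 0.0
t 1.4 tcp [ 0.4418 -0.2087  0.3209] turn [  3.38 -29.87  12.56] 32.6 shift [-33.91 -12.53   9.13] F [ 0.2  0.5 -0.5] w 0.0857 ff 0.0 j [-0.03 -0.23  0.    0.   -1.8   0.01]
```

View pics/w1.png

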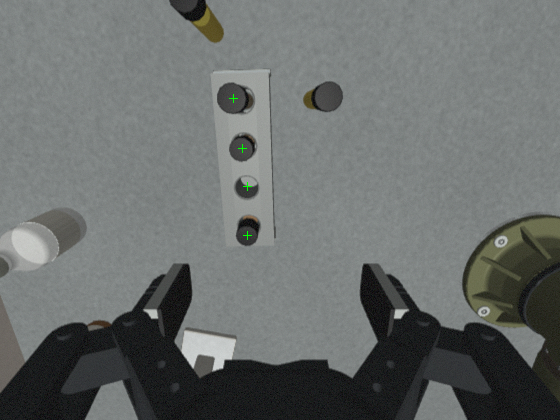

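Wrist view: rack with next_tube cap (233,98), short caps (242,148) and (247,235), free hole (247,187). My markers land on each to within about 1–2 px. I refine these with circle fits and continue to the rest.

```bash
python3 - <<'E'
from h import *
d=load("w1.npz");g=cv2.cvtColor(d["image"],6)
for n,h,r in(("A",(.4805,-.131,.11),.0145),("H",(.4805,-.187,.075),.0155),("B",(.4805,-.243,.11),.0145),("N",(.4805,-.298,.16),.0145)):
    u=proj(d,h);x,y=(int(v)-25 for v in u);z=(d["view"]@np.append(h,1))[2];rp=296.4*r/z
    c=cv2.resize(g[y:y+50,x:x+50],None,fx=4,fy=4,interpolation=2);c=cv2.GaussianBlur(c,(7,7),0)
    k=cv2.HoughCircles(c,cv2.HOUGH_GRADIENT_ALT,1.5,20,param1=80,param2=.5,minRadius=int(4*rp*.8),maxRadius=int(4*rp*1.25))
    if k is None: print(n,"none",rp);continue
    for q in k[0][:3]:
        p=((q[0]+.5)/4+x-.5,(q[1]+.5)/4+y-.5);print(n,np.round(p,1),"r",round(q[2]/4,1),"exp",rp.round(1),onz(d,p,h[2]).round(4))
E
python3 -m crank '[[[0.7,-6,2.5,-5,-2,1,0],[1.4,-12,5,-10,-4,2,0],[2,-18,7.5,-15,-6,3,0],[2.7,-24,10,-20,-7.5,4,0],[3.4,-30,12.5,-25,-9.5,5,0]]]' | tail -5
python3 - <<'E'
from h import *
plan([.5738,.1278,.2295],[-.970,.242,0],[.121,.485,-.866])
E
```

```text
A [245.6 234.8] r 10.3 exp 11.1 [ 0.4826 -0.1321  0.11  ]
A [248.6 226.5] r 12.0 exp 11.1 [ 0.4781 -0.1437  0.11  ]
H [246.4 186.1] r 11.7 exp 11.4 [ 0.482  -0.1882  0.075 ]
B [242.9 146.2] r 13.7 exp 12.3 [ 0.4799 -0.246   0.11  ]
N [232.4  97. ] r 15.5 exp 15.1 [ 0.4818 -0.2993  0.16  ]
tcp_pos: [0.5344, 0.0197, 0.2757]
orientation: [-3.14, 0.53, -1.818]
ft_force: [-0.3, -0.2, -1.2]
width: 0.0855
finger_force: 0.0
t 1.9 tcp [0.5344 0.0197 0.2757] turn [-0.15  0.39 -0.13] 0.4 shift [-7.53 -1.16  9.78] F [-0.3 -0.2 -1.2] w 0.0855 ff 0.0 j [ 0.04 -0.19  0.03 -0.51 -1.62 -0.36]
```

```bash
python3 -m crank '[[[0,0,0,-4,-0.6,4,0],[0,0,0,-7.5,-1.2,7,0],[0,0,0,-7.5,-1.2,9.2,0],[0,0,0,-7.5,-1.2,9.2,0],[0,0,0,-7.5,-1.2,9.2,0]]]' | tail -5
python3 - <<'E'
from h import *
from plant import readout,vision
s=readout.sense();d=vision.read_camera("wrist")
M=np.eye(4);M[:3,:3]=tool2world(s);M[:3,3]=s["tcp_pos"]
d["view"]=np.linalg.inv(M@d["mount"]);np.savez("w2.npz",**d)
im=d["image"].copy()
f=np.array([.5996,.2311,.045]);a=np.array([-.121,-.485,.866])
for k in(0,.118,.15): cv2.drawMarker(im,tuple(int(v) for v in proj(d,f+k*a)),(0,255,0),0,8)
cv2.imwrite("pics/w2.png",im)
plan(f+.113*a,[-.970,.242,0],-a)
E
```

```text
tcp_pos: [0.5721, 0.123, 0.2332]
orientation: [-3.141, 0.525, -1.815]
ft_force: [-0.5, 0.5, 0.5]
width: 0.0854
finger_force: 0.0
t 2.45 tcp [0.5725 0.1227 0.2341] turn [-0.11  0.12  0.03] 0.2 shift [-2.000e-01  1.000e-02  1.067e+01] F [-1.   0.7  1.1] w 0.0855 ff 0.0 j [ 0.25 -0.14 -0.01 -0.46 -1.44 -0.5 ]
```

View pics/w2.png

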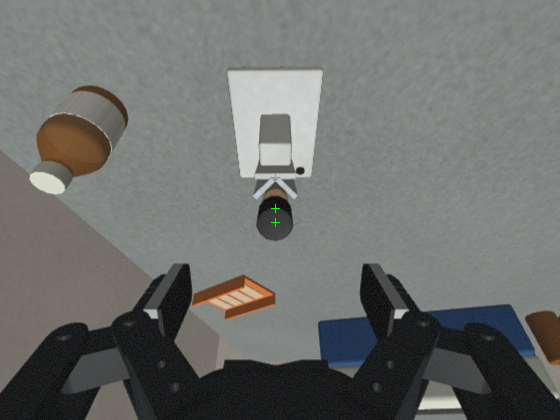

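Wrist view: the read tube's cap disc centres on (275,222), exactly on my predicted marker, with the V-channel at (275,185). Moving straight down the axis and closing.

```bash
python3 -m crank '[[[0,0,0,-0.2,0,3,0],[0,0,0,-0.2,0,6,0],[0,0,0,-0.2,0,9,0],[0,0,0,-0.2,0,10.6,0],[0,0,0,-0.2,0,10.6,0]]]' 40 | tail -5
python3 -m crank '[[[0,0,0,0,0,0,0.5],[0,0,0,0,0,0,0.6],[0,0,0,0,0,0,0.8],[0,0,0,0,0,0,0.8],[0,0,0,0,0,0,0.8]]]' 40 | tail -5
python3 -m crank '[[[0,0,0,0,0,0,0.8],[0,0,0,0,0,0,0.8],[0,0,0,0,0,0,0.8]]]' 40 | tail -5
python3 - <<'E'
from h import *
f=np.array([.5996,.2311,.045]);a=np.array([-.121,-.485,.866])
plan(f+.113*a,[-.970,.242,0],-a)
E
```

```text
tcp_pos: [0.585, 0.177, 0.1409]
orientation: [3.139, 0.525, -1.816]
ft_force: [-0.4, 0.6, 0.2]
width: 0.0854
finger_force: 0.0
tcp_pos: [0.5861, 0.1772, 0.1437]
orientation: [-3.139, 0.526, -1.813]
ft_force: [-0.5, -1.7, 3.9]
width: 0.0281
finger_force: 39.3
tcp_pos: [0.5861, 0.1772, 0.1436]
orientation: [-3.139, 0.526, -1.813]
ft_force: [0.4, -3.0, 6.5]
width: 0.0277
finger_force: 39.6
t 3.75 tcp [0.5861 0.1772 0.1436] turn [-0.1   0.16  0.11] 0.2 shift [ 0.12 -0.01  0.02] F [ 0.4 -3.   6.5] w 0.0277 ff 39.6 j [ 0.35 -0.08 -0.13 -0.45 -1.25 -0.5 ]
```

```bash
python3 -m crank '[[[0,0,0,-0.3,0,-0.5,0.8],[0,0,0,-0.6,0,-3,0.8],[0,0,0,-0.6,0,-7,0.8],[0,0,0,-0.6,0,-11,0.8],[0,0,0,-0.6,0,-14,0.8]]]' | tail -5
python3 - <<'E'
from h import *
plan([.4813,-.1875,.255],[-1,.02,0],[0,0,-1])
E
```

```text
tcp_pos: [0.5694, 0.1137, 0.2686]
orientation: [-3.14, 0.526, -1.813]
ft_force: [-0.4, -0.7, -0.8]
width: 0.028
finger_force: 39.7
t 4.25 tcp [0.5694 0.1137 0.2686] turn [ -3.44  30.   -12.47] 32.7 shift [ 27.79   1.3  -14.57] F [-0.4 -0.7 -0.8] w 0.028 ff 39.7 j [ 0.23 -0.15  0.05 -0.46 -1.51 -0.51]
```

```bash
python3 -m crank '[[[-0.4,4,-1.5,3,0.1,-1.6,0.8],[-1,9,-3.5,7,0.3,-3.7,0.8],[-1.6,14,-6,11,0.5,-5.8,0.8],[-2.2,20,-8,15,0.7,-7.9,0.8],[-2.8,25,-10.5,19,0.9,-10,0.8]]]' | tail -5
python3 - <<'E'
from h import *
plan([.4813,-.1875,.255],[-1,.02,0],[0,0,-1])
E
```

```text
tcp_pos: [0.5087, -0.0928, 0.2574]
orientation: [-3.134, 0.084, -1.623]
ft_force: [-0.3, 0.6, -2.0]
width: 0.0281
finger_force: 39.6
t 4.75 tcp [ 0.5087 -0.0928  0.2574] turn [-0.51  4.79 -1.89] 5.2 shift [ 9.59  2.24 -0.58] F [-0.3  0.6 -2. ] w 0.0281 ff 39.6 j [ 0.15 -0.17 -0.04 -0.08 -1.67 -0.21]
```

```bash
python3 -m crank '[[[-0.5,4.8,-1.9,4,1,-0.6,0.8],[-0.5,4.8,-1.9,7,1.7,-0.6,0.8],[-0.5,4.8,-1.9,8.5,2,-0.6,0.8],[-0.5,4.8,-1.9,8.5,2,-0.6,0.8],[-0.5,4.8,-1.9,8.5,2,-0.6,0.8]]]' | tail -5
python3 -m crank '[[[0,0,0,0,0,0,0.8],[0,0,0,0,0,0,0.8]]]' | tail -5
python3 - <<'E'
from h import *
from plant import readout,vision
plan([.4813,-.1875,.255],[-1,.02,0],[0,0,-1])
s=readout.sense();d=vision.read_camera("wrist");S=vision.read_camera("scene");T=vision.read_camera("top")
M=np.eye(4);M[:3,:3]=tool2world(s);M[:3,3]=s["tcp_pos"]
d["view"]=np.linalg.inv(M@d["mount"]);np.savez("w3.npz",**d)
im=np.zeros((480,800,3),np.uint8)
im[:420,:400]=cv2.resize(d["image"][90:300,175:375],(400,420)); 
im[:400,400:]=cv2.resize(S["image"][60:260,120:320],(400,400))
cv2.imwrite("pics/w3.png",im)
E
```

```text
tcp_pos: [0.4845, -0.1753, 0.2555]
orientation: [-3.141, 0.004, -1.593]
ft_force: [0.4, -0.6, -1.2]
width: 0.0283
finger_force: 39.6
tcp_pos: [0.4849, -0.1749, 0.2559]
orientation: [-3.14, 0.004, -1.592]
ft_force: [-0.7, -0.1, -0.1]
width: 0.0282
finger_force: 39.6
t 5.45 tcp [ 0.4849 -0.1749  0.2559] turn [-0.1   0.21 -0.05] 0.2 shift [1.27 0.33 0.08] F [-0.7 -0.1 -0.1] w 0.0282 ff 39.6 j [ 0.04 -0.18 -0.08 -0.   -1.67 -0.06]
```

View pics/w3.png

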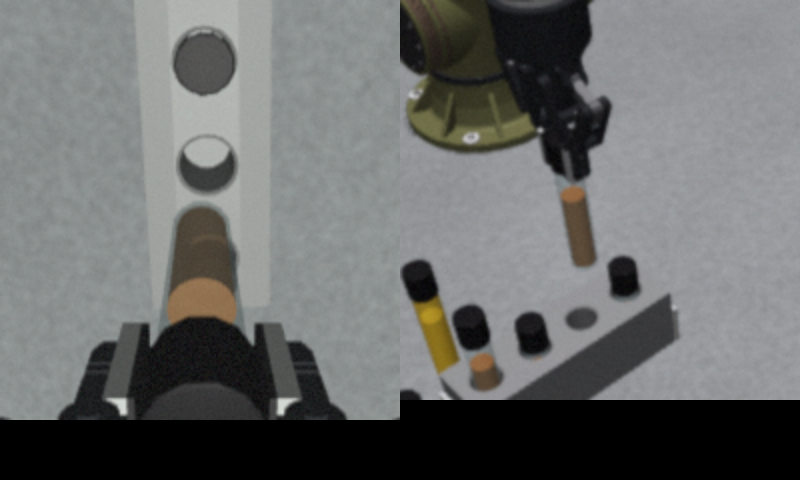

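Wrist view: tube held upright with its foot at crop (203,212), free hole at crop (207,164). The scene view shows it straight above the rack. I now measure hole and foot.

Run:
```python
from h import *
d=load("w3.npz");print("hole",onz(d,(175+207/2,90+164/2),.075).round(4),"short B",onz(d,(175+204/2,90+61/2),.11).round(4))
g=cv2.cvtColor(d["image"],6)
c=cv2.resize(g[150:195,255:305],None,fx=4,fy=4,interpolation=2);c=cv2.GaussianBlur(c,(7,7),0)
k=cv2.HoughCircles(c,cv2.HOUGH_GRADIENT_ALT,1.5,20,param1=80,param2=.4,minRadius=40,maxRadius=75)
if k is not None:
  for q in k[0][:3]:
    p=((q[0]+.5)/4+254.5,(q[1]+.5)/4+149.5);print(np.round(p,1),q[2]/4,onz(d,p,.075).round(4))
M=np.linalg.inv(d["view"])@np.linalg.inv(d["mount"]);print("tool",M[:3,3].round(4),M[:3,2].round(3))
for s in(.0,.02,.06,.113): print(s,proj(d,M[:3,3]+s*M[:3,2]).round(1))
```

```text
hole [ 0.4818 -0.1868  0.075 ] short B [ 0.4825 -0.2436  0.11  ]
[278.6 172.1] 15.471965 [ 0.4817 -0.1867  0.075 ]
[278.6 172.1] 13.653608 [ 0.4817 -0.1867  0.075 ]
tool [ 0.4849 -0.1749  0.2559] [ 0.002  0.004 -1.   ]
0.0 [275.8 265.1]
0.02 [275.8 248.4]
0.06 [275.8 223.7]
0.113 [275.7 201.6]
```

```bash
python3 -m crank '[[[0,0.2,0,1.2,0.3,0,0.8],[0,0.2,0,1.2,0.3,1.5,0.8],[0,0.2,0,1.2,0.3,3.5,0.8],[0,0.2,0,1.2,0.3,5.5,0.8],[0,0.2,0,1.2,0.3,6.5,0.8]]]' | tail -5
python3 -m crank '[[[0,0,0,0,0,0,0.8],[0,0,0,0,0,1,0.8],[0,0,0,0,0,2,0.8],[0,0,0,0,0,2,0.8]]]' | tail -5
python3 - <<'E'
from h import *
plan([.4817,-.1868,.124],[-1,.02,0],[0,0,-1])
E
```

```text
tcp_pos: [0.4807, -0.1875, 0.189]
orientation: [3.141, 0.0, -1.593]
ft_force: [0.3, 0.5, -1.7]
width: 0.0278
finger_force: 39.6
tcp_pos: [0.481, -0.187, 0.1694]
orientation: [3.141, 0.001, -1.593]
ft_force: [-0.2, 0.0, -1.4]
width: 0.028
finger_force: 39.6
t 6.5 tcp [ 0.481  -0.187   0.1694] turn [ 0.01  0.04 -0.11] 0.1 shift [-0.02 -0.07  4.54] F [-0.2  0.  -1.4] w 0.028 ff 39.6 j [ 0.02 -0.18 -0.24 -0.   -1.52 -0.04]
```

No contact, and the foot is in the hole. Continuing down.

```bash
python3 -m crank '[[[0,0,0,0,-0.1,1,0.8],[0,0,0,0,-0.1,2,0.8],[0,0,0,0,-0.1,3,0.8],[0,0,0,0,-0.1,4,0.8],[0,0,0,0,-0.1,4.2,0.8]]]' | tail -5
python3 -m crank '[[[0,0,0,0,0,0.1,0.8],[0,0,0,0,0,0.3,0.8],[0,0,0,0,0,0.5,0.8],[0,0,0,0,0,0.5,0.8]]]' | tail -5
python3 - <<'E'
from h import *
plan([.4817,-.1868,.124],[-1,.02,0],[0,0,-1])
E
```

```text
tcp_pos: [0.4819, -0.1871, 0.127]
orientation: [3.141, 0.0, -1.593]
ft_force: [-0.6, 0.5, -1.4]
width: 0.0283
finger_force: 39.6
tcp_pos: [0.4829, -0.1874, 0.1243]
orientation: [-3.139, -0.0, -1.593]
ft_force: [0.1, 0.5, 0.3]
width: 0.0279
finger_force: 39.8
t 7.4 tcp [ 0.4829 -0.1874  0.1243] turn [-0.16 -0.01 -0.11] 0.2 shift [-0.06  0.12  0.03] F [0.1 0.5 0.3] w 0.0279 ff 39.8 j [ 0.02 -0.17 -0.31  0.   -1.43 -0.04]
```

```bash
python3 -m crank '[[[0,0,0,0,0,0.1,0.8],[0,0,0,0,0,0.2,0.8],[0,0,0,0,0,0.2,0.8]]]' | tail -5
python3 -m crank '[[[0,0,0,0,0,0.1,0.8],[0,0,0,0,0,0.2,0.8],[0,0,0,0,0,0.2,0.8]]]' | tail -5
```

```text
tcp_pos: [0.4832, -0.1878, 0.1241]
orientation: [-3.137, -0.001, -1.593]
ft_force: [-1.5, 0.7, 8.2]
width: 0.0285
finger_force: 40.7
tcp_pos: [0.4835, -0.1883, 0.1241]
orientation: [-3.136, -0.003, -1.592]
ft_force: [-4.6, 1.8, 15.1]
width: 0.0284
finger_force: 41.5
```

Bottomed at TCP z = 0.1241, expected 0.124, so the tube is home. Relax, release and go up.

```bash
python3 -m crank '[[[0,0,0,0,0,-0.4,0.8],[0,0,0,0,0,-0.4,0.6],[0,0,0,0,0,-0.4,0.3],[0,0,0,0,0,-0.4,0],[0,0,0,0,0,-0.4,0]]]' | tail -5
python3 -m crank '[[[0,0,0,0,0,0,0],[0,0,0,0,0,-3,0],[0,0,0,0,0,-7,0],[0,0,0,0,0,-10,0],[0,0,0,0,0,-10,0]]]' | tail -5
python3 - <<'E'
from h import *
from plant import readout,vision
plan([.4815,-.2987,.124],[-1,.02,0],[0,0,-1])
s=readout.sense();d=vision.read_camera("wrist");S=vision.read_camera("scene")
M=np.eye(4);M[:3,:3]=tool2world(s);M[:3,3]=s["tcp_pos"]
d["view"]=np.linalg.inv(M@d["mount"]);np.savez("w4.npz",**d)
im=np.zeros((420,800,3),np.uint8)
im[:,:400]=cv2.resize(d["image"][10:220,175:375],(400,420)); 
im[:400,400:]=cv2.resize(S["image"][120:320,100:300],(400,400))
cv2.imwrite("pics/w4.png",im)
E
```

```text
tcp_pos: [0.4825, -0.1873, 0.1235]
orientation: [-3.14, -0.0, -1.593]
ft_force: [0.3, 0.6, -0.6]
width: 0.0758
finger_force: 0.0
tcp_pos: [0.4841, -0.1881, 0.2293]
orientation: [-3.132, -0.002, -1.593]
ft_force: [0.4, 0.0, 0.6]
width: 0.0857
finger_force: 0.0
t 9.0 tcp [ 0.4841 -0.1881  0.2293] turn [-0.57 -0.11 -0.12] 0.6 shift [11.05  0.12 10.55] F [0.4 0.  0.6] w 0.0857 ff 0.0 j [ 0.02 -0.19 -0.13  0.   -1.61 -0.04]
```

View pics/w4.png

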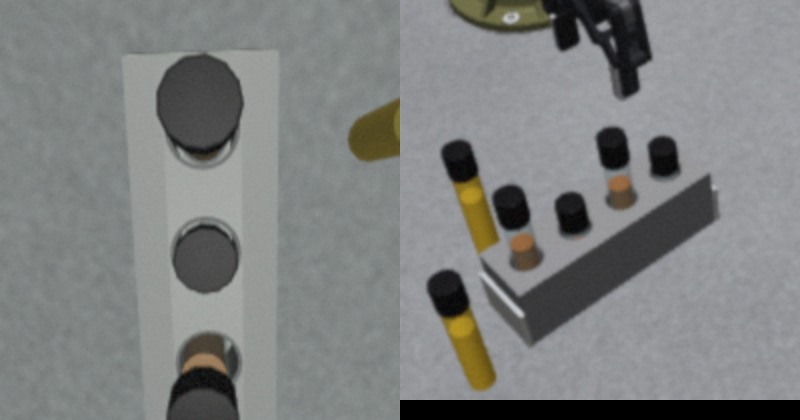

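The read tube stands home in hole 2, level with next_tube. next_tube's cap top is at crop (200,104).

```bash
python3 - <<'E'
from h import *
d=load("w4.npz");g=cv2.cvtColor(d["image"],6)
c=cv2.resize(g[30:95,240:310],None,fx=4,fy=4,interpolation=2);c=cv2.GaussianBlur(c,(7,7),0)
k=cv2.HoughCircles(c,cv2.HOUGH_GRADIENT_ALT,1.5,20,param1=80,param2=.4,minRadius=60,maxRadius=110)
for q in ([] if k is None else k[0][:3]):
    p=((q[0]+.5)/4+239.5,(q[1]+.5)/4+29.5);print(np.round(p,1),q[2]/4,onz(d,p,.16).round(4))
print(onz(d,(275,62),.16).round(4))
E
python3 -m crank '[[[-0.5,0,0,3,0,0,0],[-0.5,0,0,7,0,0,0],[-0.5,0,0,10.6,0,0,0],[-0.5,0,0,10.6,0,0,0],[-0.5,0,0,10.6,0,0,0]]]' | tail -5
python3 - <<'E'
from h import *
plan([.4818,-.2987,.124],[-1,.02,0],[0,0,-1])
E
```

```text
[276.4  63. ] 22.764143 [ 0.4819 -0.2969  0.16  ]
[275.2  75. ] 18.78256 [ 0.4828 -0.2898  0.16  ]
[ 0.4827 -0.2975  0.16  ]
tcp_pos: [0.4795, -0.2936, 0.222]
orientation: [3.132, 0.001, -1.594]
ft_force: [-0.7, 0.8, 0.2]
width: 0.0856
finger_force: 0.0
t 9.6 tcp [ 0.4795 -0.2936  0.222 ] turn [ 0.56  0.06 -0.21] 0.6 shift [ 0.51 -0.34  9.79] F [-0.7  0.8  0.2] w 0.0856 ff 0.0 j [-0.19 -0.05 -0.02  0.   -1.61  0.17]
```

```bash
python3 -m crank '[[[0.5,0,0,0.45,-0.3,0,0],[0.5,0,0,0.45,-0.3,2,0],[0.5,0,0,0.45,-0.3,4,0],[0.5,0,0,0.45,-0.3,4,0]]]' | tail -5
python3 - <<'E'
from h import *
plan([.482,-.298,.124],[-1,.02,0],[0,0,-1])
E
```

```text
tcp_pos: [0.4819, -0.2963, 0.1806]
orientation: [3.139, 0.002, -1.591]
ft_force: [0.0, 0.4, 0.0]
width: 0.0853
finger_force: 0.0
t 10.0 tcp [ 0.4819 -0.2963  0.1806] turn [ 0.13  0.14 -0.04] 0.2 shift [ 0.18 -0.03  5.66] F [0.  0.4 0. ] w 0.0853 ff 0.0 j [-0.2  -0.05 -0.09 -0.   -1.53  0.18]
```

```bash
python3 -m crank '[[[0,0,0,0.2,0,2,0],[0,0,0,0.2,0,4,0],[0,0,0,0.2,0,5.6,0],[0,0,0,0.2,0,5.6,0],[0,0,0,0.2,0,5.6,0]]]' | tail -5
python3 -m crank '[[[0,0,0,0,0,0,0.5],[0,0,0,0,0,0,0.6],[0,0,0,0,0,0,0.8],[0,0,0,0,0,0,0.8],[0,0,0,0,0,0,0.8]]]' 40 | tail -5
python3 -m crank '[[[0,0,0,0,0,0,0.8],[0,0,0,0,0,0,0.8],[0,0,0,0,0,0,0.8]]]' 40 | tail -5
```

```text
tcp_pos: [0.4831, -0.2999, 0.1288]
orientation: [-3.139, -0.001, -1.592]
ft_force: [-0.3, 0.5, 0.4]
width: 0.0852
finger_force: 0.0
tcp_pos: [0.4831, -0.3, 0.1285]
orientation: [-3.139, -0.001, -1.593]
ft_force: [0.4, -0.4, 1.4]
width: 0.0282
finger_force: 39.5
tcp_pos: [0.483, -0.3, 0.1285]
orientation: [-3.139, -0.001, -1.593]
ft_force: [0.7, 0.4, 3.7]
width: 0.028
finger_force: 39.5
```

```bash
python3 -m crank '[[[0,0,0,0,0,-0.5,0.8],[0,0,0,0,0,-3,0.8],[0,0,0,0,0,-6.5,0.8],[0,0,0,0,0,-10.5,0.8],[0,0,0,0,0,-14.5,0.8]]]' | tail -5
python3 -m crank '[[[0,0,0,0,0,-3,0.8],[0,0,0,0,-0.5,-4,0.8],[0,0,0,-2,-1,-4,0.8],[0,0,0,-6,-2,-4,0.8],[0,0,0,-10,-3,-4,0.8]]]' | tail -5
python3 - <<'E'
from h import *
f=np.array([.5996,.2311,.045]);a=np.array([-.121,-.485,.866]);xc=np.array([.21,.84,.5])
plan(f+.2385*a+.012*xc,[-.970,.242,0],-a)
E
```

```text
tcp_pos: [0.4821, -0.2996, 0.2737]
orientation: [-3.141, 0.001, -1.593]
ft_force: [0.7, 0.5, -0.0]
width: 0.0279
finger_force: 39.7
tcp_pos: [0.5146, -0.1995, 0.3122]
orientation: [-3.141, 0.001, -1.594]
ft_force: [0.8, -0.4, -0.7]
width: 0.0281
finger_force: 39.7
t 12.3 tcp [ 0.5146 -0.1995  0.3122] turn [  3.28 -29.83  12.38] 32.5 shift [-32.63  -5.1    5.49] F [ 0.8 -0.4 -0.7] w 0.0281 ff 39.7 j [-0.01 -0.06  0.13 -0.   -1.76 -0.02]
```

```bash
python3 -m crank '[[[0.5,-4.5,2,-4.5,-0.5,0,0.8],[1.1,-10,4,-9,-1.2,0,0.8],[1.8,-16,6.5,-13.5,-2,0.5,0.8],[2.5,-22,9,-18,-2.8,1.5,0.8],[3.1,-28,11.5,-22.5,-3.5,3,0.8]]]' | tail -5
python3 - <<'E'
from h import *
f=np.array([.5996,.2311,.045]);a=np.array([-.121,-.485,.866]);xc=np.array([.21,.84,.5])
plan(f+.2385*a+.012*xc,[-.970,.242,0],-a)
E
```

```text
tcp_pos: [0.5552, 0.0256, 0.2838]
orientation: [-3.135, 0.496, -1.797]
ft_force: [1.3, -0.3, -1.7]
width: 0.0277
finger_force: 39.7
t 12.8 tcp [0.5552 0.0256 0.2838] turn [ 0.12 -1.58  0.93] 1.8 shift [-7.67  0.53  7.13] F [ 1.3 -0.3 -1.7] w 0.0277 ff 39.7 j [ 0.08 -0.13  0.09 -0.47 -1.62 -0.38]
```

```bash
python3 -m crank '[[[0,-1.5,0.9,-4,0.2,3,0.8],[0,-1.5,0.9,-6.5,0.5,5.5,0.8],[0,-1.5,0.9,-7.2,0.5,6.5,0.8],[0,-1.5,0.9,-7.2,0.5,6.5,0.8],[0,-1.5,0.9,-7.2,0.5,6.5,0.8]]]' | tail -5
python3 -m crank '[[[0,0,0,0,0,0,0.8]]]' | tail -5
python3 - <<'E'
from h import *
from plant import readout,vision
f=np.array([.5996,.2311,.045]);a=np.array([-.121,-.485,.866]);xc=np.array([.21,.84,.5])
plan(f+.2385*a+.012*xc,[-.970,.242,0],-a)
s=readout.sense();d=vision.read_camera("wrist");S=vision.read_camera("scene");T=vision.read_camera("top")
M=np.eye(4);M[:3,:3]=tool2world(s);M[:3,3]=s["tcp_pos"]
d["view"]=np.linalg.inv(M@d["mount"]);np.savez("w5.npz",**d)
im=np.zeros((420,800,3),np.uint8)
im[:,:400]=cv2.resize(d["image"][70:280,175:375],(400,420)); 
im[:400,400:]=cv2.resize(S["image"][50:210,300:460],(400,400))
cv2.imwrite("pics/w5.png",im)
for k in(.0,.0605,.1185): print(k,(np.array(proj(d,s["tcp_pos"]+k*M[:3,2])-[175,70])*2).round())
print("seat",((proj(d,f)-[175,70])*2).round())
E
```

```text
tcp_pos: [0.571, 0.116, 0.2596]
orientation: [3.139, 0.516, -1.813]
ft_force: [-0.1, -0.3, -1.9]
width: 0.0278
finger_force: 39.7
tcp_pos: [0.5714, 0.1155, 0.2602]
orientation: [3.14, 0.517, -1.814]
ft_force: [0.3, 0.6, -0.5]
width: 0.0279
finger_force: 39.7
t 13.4 tcp [0.5714 0.1155 0.2602] turn [ 0.11 -0.36  0.07] 0.4 shift [-0.75  0.06  0.74] F [ 0.3  0.6 -0.5] w 0.0279 ff 39.7 j [ 0.24 -0.14  0.04 -0.45 -1.5  -0.51]
0.0 [202. 390.]
0.0605 [202. 306.]
0.1185 [202. 259.]
seat [202. 197.]
```

View pics/w5.png

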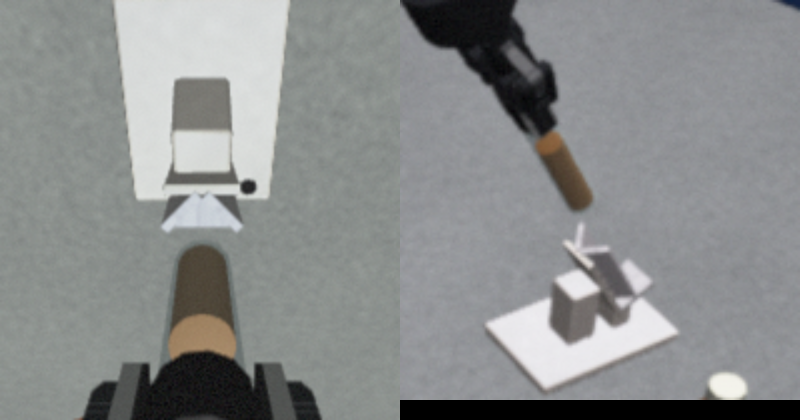

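Tube at crop col 202 is aligned with the V groove (202,197). The scene view shows it parallel to and above the channel. Stepping out 8 mm, then descending.

```bash
python3 -m crank '[[[0,-0.4,0,-0.7,0,0,0.8],[0,-0.4,0,-0.7,0,1.5,0.8],[0,-0.4,0,-0.7,0,4,0.8],[0,-0.4,0,-0.7,0,6.5,0.8],[0,-0.4,0,-0.7,0,8,0.8]]]' | tail -5
python3 -m crank '[[[0,0,0,0,0,1.5,0.8],[0,0,0,0,0,3,0.8],[0,0,0,0,0,4,0.8],[0,0,0,0,0,4,0.8],[0,0,0,0,0,4,0.8]]]' | tail -5
python3 - <<'E'
from h import *
f=np.array([.5996,.2311,.045]);a=np.array([-.121,-.485,.866])
plan(f+.1185*a,[-.970,.242,0],-a)
E
```

```text
tcp_pos: [0.5811, 0.162, 0.1903]
orientation: [3.136, 0.523, -1.815]
ft_force: [-0.4, -0.3, -1.1]
width: 0.0282
finger_force: 39.7
tcp_pos: [0.5869, 0.1802, 0.1594]
orientation: [3.14, 0.524, -1.813]
ft_force: [-0.8, 0.9, -1.0]
width: 0.028
finger_force: 39.7
t 14.55 tcp [0.5869 0.1802 0.1594] turn [0.15 0.04 0.12] 0.2 shift [1.18 0.   0.68] F [-0.8  0.9 -1. ] w 0.028 ff 39.7 j [ 0.35 -0.08 -0.1  -0.45 -1.28 -0.52]
```

```bash
python3 -m crank '[[[0,0,0,0.3,0,0,0.8],[0,0,0,0.6,0,0,0.8],[0,0,0,0.9,0,0,0.8],[0,0,0,1,0,0,0.8],[0,0,0,1,0,0,0.8]]]' | tail -5
python3 -m crank '[[[0,0,0,0,0,0.2,0.8],[0,0,0,0,0,0.4,0.8],[0,0,0,0,0,0.5,0.8],[0,0,0,0,0,0.5,0.8]]]' | tail -5
python3 - <<'E'
from h import *
f=np.array([.5996,.2311,.045]);a=np.array([-.121,-.485,.866])
plan(f+.1185*a,[-.970,.242,0],-a)
E
```

```text
tcp_pos: [0.5846, 0.1716, 0.1539]
orientation: [3.139, 0.524, -1.814]
ft_force: [0.4, -0.1, -0.7]
width: 0.0278
finger_force: 39.7
tcp_pos: [0.5851, 0.1745, 0.1493]
orientation: [3.139, 0.524, -1.813]
ft_force: [0.7, 0.8, -0.5]
width: 0.0278
finger_force: 39.7
t 15.45 tcp [0.5851 0.1745 0.1493] turn [0.21 0.04 0.09] 0.2 shift [ 0.15 -0.04  0.1 ] F [ 0.7  0.8 -0.5] w 0.0278 ff 39.7 j [ 0.34 -0.08 -0.11 -0.45 -1.27 -0.51]
```

No contact yet. Pushing down to the stop, then in against the walls.

```bash
python3 -m crank '[[[0,0,0,0,0,0.1,0.8],[0,0,0,0,0,0.2,0.8],[0,0,0,0,0,0.2,0.8]]]' | tail -5
python3 -m crank '[[[0,0,0,0.1,0,0,0.8],[0,0,0,0.15,0,0,0.8],[0,0,0,0.15,0,0,0.8]]]' | tail -5
python3 -m crank '[[[0,0,0,0,0,0.1,0.8],[0,0,0,0,0,0.2,0.8],[0,0,0,0,0,0.2,0.8]]]' | tail -5
python3 - <<'E'
from h import *
f=np.array([.5996,.2311,.045]);a=np.array([-.121,-.485,.866])
plan(f+.1185*a,[-.970,.242,0],-a)
from plant import readout
s=readout.sense();print("F tool",tool2world(s).T@s["ft_force"])
E
```

```text
tcp_pos: [0.5853, 0.1754, 0.1477]
orientation: [3.139, 0.524, -1.813]
ft_force: [0.1, 0.2, -0.8]
width: 0.0279
finger_force: 39.7
tcp_pos: [0.5853, 0.1742, 0.1474]
orientation: [3.14, 0.525, -1.813]
ft_force: [1.3, 0.9, -1.1]
width: 0.0279
finger_force: 39.7
tcp_pos: [0.5857, 0.1744, 0.1469]
orientation: [-3.142, 0.524, -1.812]
ft_force: [-2.5, -2.6, 5.0]
width: 0.028
finger_force: 40.5
t 16.35 tcp [0.5857 0.1744 0.1469] turn [0.09 0.04 0.16] 0.2 shift [ 0.04  0.03 -0.1 ] F [-2.5 -2.6  5. ] w 0.028 ff 40.5 j [ 0.34 -0.08 -0.12 -0.45 -1.26 -0.5 ]
F tool [ 0.23514328  1.81467606 -5.88528528]
```

```bash
python3 -m crank '[[[0,0,0,0.1,0,0,0.8],[0,0,0,0.2,0,0,0.8],[0,0,0,0.2,0,0,0.8]]]' | tail -5
python3 - <<'E'
from h import *
from plant import readout
s=readout.sense();print("F tool",tool2world(s).T@s["ft_force"])
E
python3 -m crank '[[[0,0,0,0.1,0,0,0.8],[0,0,0,0.2,0,0.1,0.8],[0,0,0,0.2,0,0.1,0.8]]]' | tail -5
python3 - <<'E'
from h import *
f=np.array([.5996,.2311,.045]);a=np.array([-.121,-.485,.866])
plan(f+.1185*a,[-.970,.242,0],-a)
from plant import readout
s=readout.sense();print("F tool",tool2world(s).T@s["ft_force"])
E
```

```text
tcp_pos: [0.5857, 0.1737, 0.1466]
orientation: [-3.141, 0.527, -1.812]
ft_force: [0.1, 0.8, 5.5]
width: 0.0281
finger_force: 40.4
F tool [-3.47178705  0.08066391 -4.29198084]
tcp_pos: [0.5858, 0.1735, 0.1464]
orientation: [-3.139, 0.529, -1.81]
ft_force: [-2.7, 2.2, 11.0]
width: 0.028
finger_force: 40.9
t 16.95 tcp [0.5858 0.1735 0.1464] turn [-0.02  0.3   0.25] 0.4 shift [-0.07  0.05 -0.11] F [-2.7  2.2 11. ] w 0.028 ff 40.9 j [ 0.34 -0.09 -0.12 -0.46 -1.26 -0.5 ]
F tool [-6.82399364  3.0879798  -8.71510163]
```

Seated on both the stop and the walls. Ease off, open and check.

```bash
python3 -m crank '[[[0,0,0,-0.2,0,-0.1,0.8],[0,0,0,-0.2,0,-0.1,0.65],[0,0,0,-0.2,0,-0.1,0.5],[0,0,0,-0.2,0,-0.1,0.2],[0,0,0,-0.2,0,-0.1,0]]]' | tail -5
python3 -m crank '[[[0,0,0,0,0,0,0],[0,0,0,0,0,0,0],[0,0,0,0,0,-3,0],[0,0,0,0,0,-7,0],[0,0,0,0,0,-11,0]]]' | tail -5
python3 -m crank '[[[0,0,0,0,0,-2,0],[0,0,0,0,0,-2,0],[0,0,0,0,0,-2,0]]]' | tail -5
python3 - <<'E'
from h import *
from plant import readout,vision
s=readout.sense();d=vision.read_camera("wrist");S=vision.read_camera("scene");T=vision.read_camera("top")
M=np.eye(4);M[:3,:3]=tool2world(s);M[:3,3]=s["tcp_pos"]
d["view"]=np.linalg.inv(M@d["mount"])
f=np.array([.5996,.2311,.045]);a=np.array([-.121,-.485,.866])
im=np.zeros((600,800,3),np.uint8)
im[:420,:400]=cv2.resize(d["image"][70:280,175:375],(400,420)); 
im[:400,400:]=cv2.resize(S["image"][50:210,300:460],(400,400))
im[420:,:320]=cv2.resize(S["image"][180:270,110:270],(320,180))
cv2.imwrite("pics/w6.png",im)
for k in(.118,.15): print("exp",((proj(d,f+k*a)-[175,70])*2).round())
# cap position now versus the read tube's at the start, scene camera
g=cv2.cvtColor(S["image"],6);m=np.zeros(g.shape,np.uint8);m[110:150,350:395]=g[110:150,350:395]<28
k,l,st,ce=cv2.connectedComponentsWithStats(m);i=1+st[1:,4].argmax();print("cap blob",st[i],ce[i],"start 371.1 131.2 area 175")
print(s["t"],s["tcp_pos"],s["width"])
E
```

```text
tcp_pos: [0.5847, 0.1731, 0.1437]
orientation: [3.138, 0.524, -1.814]
ft_force: [-0.1, -0.1, -0.8]
width: 0.0705
finger_force: 0.0
tcp_pos: [0.5714, 0.1193, 0.2403]
orientation: [3.138, 0.524, -1.813]
ft_force: [1.1, 0.8, 1.0]
width: 0.0856
finger_force: 0.0
tcp_pos: [0.5696, 0.1101, 0.2569]
orientation: [3.139, 0.525, -1.814]
ft_force: [-0.6, 0.6, -0.9]
width: 0.0856
finger_force: 0.0
exp [201. 257.]
exp [201. 279.]
cap blob [364 123  15  17 175] [370.82285714 131.27428571] start 371.1 131.2 area 175
18.25 [0.56959913 0.11012004 0.25687463] 0.08556655327700294
```

View pics/w6.png

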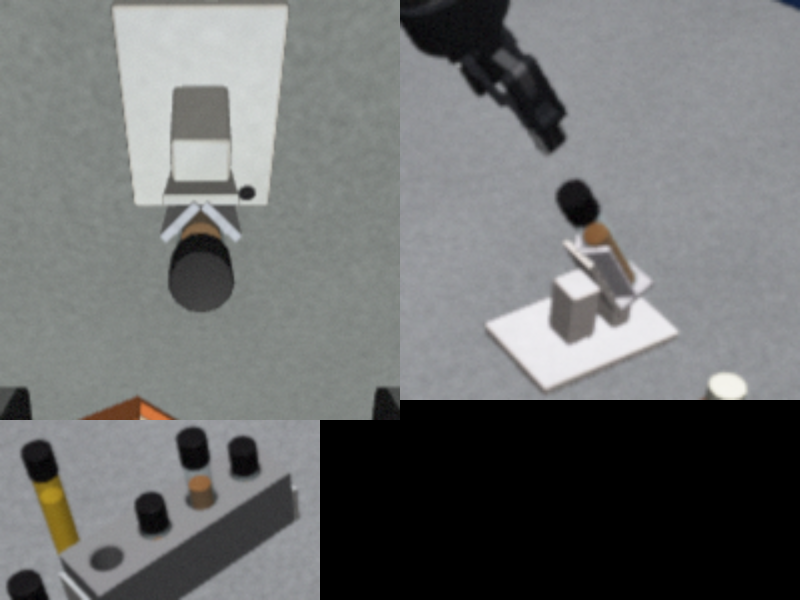

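The next tube lies in the channel with its cap blob at (370.8,131.3), within 0.3 px of where the read tube's was at the start. The read tube stands home in the rack, and the gripper is clear.

```bash
python3 -c "
from plant import hand_in
print(hand_in())"
```

```text
the job is handed in; nothing more can be done
None
```

The read tube is back in the free rack hole, pushed fully home, and the next tube lies in the rest's channel, cap end up and foot on the stop; the gripper is open and clear, and I handed in at about 18 s.

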